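Mark the finished job: turn over the status paddle on the cobbler's job stand

TASK

One of the two job stands on the cobbler's bench holds the wooden shoe last; that job is done. With the fingertips push that stand's hinged metal paddle right over its pivot, from left to right as the robot sees it, and press it down level on the right so that its shoe-sole emblem faces up, then move clear. Leave the other paddle as it is, and do not knock, lift or move the last or anything else.

Things in the scene. Friction and masses are not known exactly. Their poses are not given: they have to be found in the camera images.
- last: Child's wooden shoe last on a black rubber sole, 164 mm long, 54 mm wide, 88 mm tall, standing loose in the bed of its stand (stand A), toe towards the robot. Origin at the centre of its underside, on the board.
- stand_a: Stand A, fixed. Its bed holds the shoe last: the job. It may be the left or the right one. Origin on the table straight under the middle of the hinge; +x away from the robot to the bed, +y left, z up. Hinge axis along x, 65 mm up, on two 26 mm wide cheeks at x = +-32 mm (8 mm thick, 72 mm high). Below it a foot 46 mm wide, 12 mm thick. Bed: 12 mm board, x 50 to 240, y -50 to 50 mm, 8 mm rims.
- paddle_a (a joint): Hinge of stand A's aluminium paddle (plate 46 mm wide along the hinge, 5 mm thick). 0: level towards the stand's +y (left, seen from the robot), blank face up; pi/2: upright; 3.14 (end stop): turned over, level towards -y, shoe-sole emblem up. Stiff: 0.06 N m of friction, paddle 80 g; it stays wherever it is left. Level, the plate spans 62.5 to 67.5 mm above the table. Starts between 0 and 0.4.
- edge_a (a point): Middle of the rounded rim along the free edge of stand A's paddle: a rod 10 mm thick, 46 mm long (along the hinge), its centre 68 mm from the hinge axis. While the joint reads 0 it overhangs the foot by 45 mm, with 60 mm of free air below it down to the table, so that a slanted fingertip fits under it.
- stand_b: Stand B, fixed. Its bed holds two wooden heel blocks. Origin on the table straight under the middle of the hinge; +x away from the robot to the bed, +y left, z up. Hinge axis along x, 65 mm up, on two 26 mm wide cheeks at x = +-32 mm (8 mm thick, 72 mm high). Below it a foot 46 mm wide, 12 mm thick. Bed: 12 mm board, x 50 to 240, y -50 to 50 mm, 8 mm rims.
- paddle_b (a joint): Hinge of stand B's aluminium paddle (plate 46 mm wide along the hinge, 5 mm thick). 0: level towards the stand's +y (left, seen from the robot), blank face up; pi/2: upright; 3.14 (end stop): turned over, level towards -y, shoe-sole emblem up. Stiff: 0.06 N m of friction, paddle 80 g; it stays wherever it is left. Level, the plate spans 62.5 to 67.5 mm above the table. Starts between 0 and 0.15; must stay there.
- edge_b (a point): Middle of the rounded rim along the free edge of stand B's paddle: a rod 10 mm thick, 46 mm long (along the hinge), its centre 68 mm from the hinge axis. While the joint reads 0 it overhangs the foot by 45 mm, with 60 mm of free air below it down to the table, so that a slanted fingertip fits under it.
- heel_1: One of two heel blocks in stand B's bed, 55 x 30 x 34 mm; origin under its centre.
- heel_2: The other heel block in stand B's bed, the same size.
- wax_tin: Round flat tin on the table between the stands, 74 mm across, 26 mm high; origin under its centre.
- hammer: Hammer lying to the right of the stands; leave alone.
- glue_jar: Glue jar, 72 mm across, 100 mm high, to the left of the stands; origin under its centre.
- thread_spool: Thread spool, 48 mm across, 60 mm high, to the left of the stands; origin under its centre.
Mind the look-alikes: they are no part of the job. What is shaped like the last but red or turquoise is not meant.

How it is judged:
On the way:
1. the paddle of the stand with the last is pushed up past upright (value of joint paddle_a above 1.6 rad).
At the end, for the whole second after the job is handed in: The paddle of the last's stand lies turned over, within 0.14 rad (8 degrees) of level on the right, at rest; the other paddle is below 0.3 rad; the last is upright (within 0.15 rad) and no loose thing is over 20 mm from its start (value of joint paddle_a between 3 and 3.25 rad and velocity of joint paddle_a between -0.05 and 0.05 rad/s and value of joint paddle_b below 0.3 rad and distance of each of last, heel_1, heel_2, wax_tin, hammer, glue_jar, thread_spool from where it was at the start of the episode below 0.02 m and angle between last's own z axis and vertical below 0.15 rad and linear speed of last below 0.02 m/s); the robot touches nothing.
It fails at once if the paddle of the other stand was turned (value of joint paddle_b above 0.5 rad).
It fails at once if the shoe last was knocked, lifted or carried (distance of last from where it was at the start of the episode above 0.025 m or angle between last's own z axis and vertical above 0.25 rad).
It fails at once if a bystander was moved or lifted (distance of any of heel_1, heel_2, wax_tin, hammer, glue_jar, thread_spool from where it was at the start of the episode above 0.03 m).
It also fails if it takes over 38 s, if anything falls off the work surface, if the arm or the gripper's body presses on something with over 40 N, if the wrist force passes 120 N, or if a joint passes its speed limit or range.

ROBOT

A 6-joint arm with a two-finger parallel gripper is mounted at the origin on the work surface. World frame = base frame: x ahead of the robot, y to its left, z up, the work surface at z = 0. Lengths are in m, angles in rad, forces in N, time in s.
With the tool pointing down it reaches from about 0.425 to 0.95 m from the base axis. Payload 3.5 kg.
Tool frame: the origin (TCP) lies midway between the tips of the shut fingers; the grasp point (between the pads) lies 19 mm behind it; z points along the fingers, y is the line along which they close (so a half turn about z gives the same grasp; the last joint's range is limited). The gripper opens to 85 mm and grips with 20 to 120 N. Pads are 22 mm wide; open, the fingers measure 114 mm over their backs; the gripper's body (76 mm by 85 mm) begins 54 mm behind the grasp point. The pads swing forward as they close: fully open they stand 13 mm farther back than shut.
Start: joints at [-1.29, 0.286, 1.577, -0, 1.279, -0.15], TCP at [0.282, -0.613, 0.231] pointing down, gripper open.
Joint ranges: [-2.77, 2.77], [-0.9, 2.22], [0.21, 2.48], [-1.53, 4.67], [0.24, 2.81], [-2.84, 2.84]. Speed limits (rad/s): [2.79, 2.79, 3.14, 3.14, 3.14, 3.14].

INTERFACE

Orientations are given as a unit quaternion [x, y, z, w].
In Python, from plant import ctrl gives the robot as it stands. The module is installed in compiled form; this text tells all that it offers.
- The arm moves only by the shell command python3 -m inch 'ROWS' [FORCE]. ROWS is JSON, a list of rows, each a list of 5 numbers: the closure, from 0 (fully open) to 1 (shut), then the shift along the tool's x, y, z in m, then the turn about the tool's z in degrees. A call has 1 to 5 rows; each row is the pose to reach, as a shift and turn from the pose commanded when the call began, along the tool's axes at that moment; what a row does not reach only later rows make up. A row lasts 1/12 s, in which the tool goes at most 41.7 mm and 7.16 degrees, less where a joint would pass 70% of its speed; a pose out of reach is approached as far as the arm can. A call with a gripper value outside its range is refused whole. The fingers move at their own pace and stop on an object; FORCE is the grip in N (left out, the last holds). Time passes only in rows, so rows that repeat a pose let the fingers close. It gives the time, the measured TCP pose, the force, the opening and the grip force at its end, in the units of the state.
- ctrl.get_state(): the state, without advancing time (a new reading comes with each control period).
- ctrl.read_camera(name): name is "scene" or "top"; returns a dict with "pixels" (384x512x3 uint8, red, green, blue), "depth" (384x512 float32, m along the optical axis (not along the pixel's ray), 0 where there is no reading), "fx", "fy", "cx", "cy" (pixels), "xyz" and "rotation" of the camera in the world. Camera axes: x right, y down, z forward; pixel columns grow to the right and rows downward; lengths in m; the calibration is good to about 2 mm. A picture is of the moment at which its call begins.
- ctrl.sign_off(): hands the job in; it is judged then, once.
Trained networks look in a picture, given as the dict that the camera call returned (one of the last four; its "shot" number tells which), for a name from the list of things; names that differ only in an ending like _2 or _b are one class to them, and where a whole thing is asked for, a point or a joint stands for the part that bears it (a point fixed in the world has none). Each returns a list of dicts, best first, with "score" (0 to 1); they miss things now and then, are a little off and sometimes report something else, mostly with a low value. They report only what shows in the picture. A call takes as long as a camera call. They do not tell look-alikes from the thing itself.
- ctrl.spot_in(query, picture): "at" ([column, row] in pixels, amid what is visible of it).
- ctrl.tip_of(query, picture): "at" ([column, row] in pixels: a listed point, or the origin of a listed thing).
The state is a dict: "time": time; "qpos": joint angles; "dq": joint speeds; "joint_efforts": joint torques, N m; "eef_pos": TCP position; "tcp_rot": TCP orientation; "contact_force": force on the tool from outside, world axes, zero at the start; "wrist_torque": the same for the moment, N m; "opening": opening from 0.0 (shut) to 1.0 (fully open); "finger_force": force on a finger pad.
Only numpy, scipy, OpenCV 4.12 (cv2) and the standard library are available. Lean on these libraries where they do the work, as an engineer would, in place of code of your own. Each camera call takes 0.05 s, during which the arm holds its last target. There are 200 camera calls.

## Working session

There is one attempt and no reset: what is moved stays moved. The work goes in short steps, Python scripts to look and compute and a shell command to move; the robot and the scene stay as the last step left them, time stands still between calls to the robot, and variables do not carry over. Pictures are saved under pics/ and viewed, at most 10 in all, crops included, and the job is handed in when it is done.

```bash
mkdir -p pics; cat > h.py <<'E'
import numpy as np, cv2
from plant import ctrl
from scipy.spatial.transform import Rotation as R
def cam(n):
    return ctrl.read_camera(n)
def rot(p):
    r=np.array(p["rotation"]); return r if r.shape==(3,3) else R.from_quat(r).as_matrix()
def cloud(p):
    d=p["depth"]; v,u=np.mgrid[:d.shape[0],:d.shape[1]]
    c=np.stack([(u-p["cx"])/p["fx"]*d,(v-p["cy"])/p["fy"]*d,d],-1)
    return c@rot(p).T+np.array(p["xyz"])
def proj(p,X):
    c=(np.atleast_2d(X)-p["xyz"])@rot(p); return np.c_[c[:,0]/c[:,2]*p["fx"]+p["cx"],c[:,1]/c[:,2]*p["fy"]+p["cy"]]
def save(p,n,crop=None,s=1):
    im=p["pixels"][:,:,::-1]
    if crop: im=im[crop[1]:crop[3],crop[0]:crop[2]]
    cv2.imwrite("pics/"+n,cv2.resize(im,None,fx=s,fy=s))
E
python3 - <<'E'
from h import *
s=ctrl.get_state(); print({k:np.round(v,3) for k,v in s.items()})
for n in("scene","top"):
    p=cam(n); save(p,n+"0.png",s=1.5); P=cloud(p); print(n,p["xyz"],rot(p).round(3).tolist())
    for q in("last","paddle_a","stand_a","heel_1","wax_tin"):
        for d in ctrl.spot_in(q,p)[:4]:
            u,v=np.round(d["at"]).astype(int); print(q,round(d["score"],2),u,v,P[v,u].round(3))
    for q in("edge_a","stand_a","last"):
        for d in ctrl.tip_of(q,p)[:4]:
            u,v=np.round(d["at"]).astype(int); print("tip",q,round(d["score"],2),u,v,P[v,u].round(3))
E
```

```text
{'time': np.float64(0.0), 'qpos': array([-1.29 ,  0.287,  1.578, -0.   ,  1.279, -0.15 ]), 'dq': array([ 0.   ,  0.   , -0.001, -0.001,  0.001, -0.001]), 'joint_efforts': array([ 0.0000e+00, -4.0598e+01, -2.9263e+01, -0.0000e+00,  6.0000e-03,
       -0.0000e+00]), 'eef_pos': array([ 0.282, -0.613,  0.23 ]), 'tcp_rot': array([ 0.977,  0.214, -0.   , -0.001]), 'contact_force': array([ 0.585, -0.358, -0.552]), 'wrist_torque': array([0.011, 0.033, 0.024]), 'finger_force': np.float64(0.0), 'opening': np.float64(0.999)}
scene [0.90526343 0.59472803 0.76479874] [[-0.829, 0.394, -0.397], [0.559, 0.575, -0.597], [-0.007, -0.717, -0.697]]
last 0.85 217 225 [0.667 0.046 0.052]
last 0.78 386 232 [0.346 0.287 0.049]
last 0.71 249 279 [0.698 0.238 0.098]
last 0.4 366 318 [0.566 0.427 0.101]
paddle_a 0.76 218 150 [ 0.535 -0.179  0.071]
paddle_a 0.73 316 242 [0.52  0.234 0.081]
paddle_a 0.62 282 185 [0.44  0.002 0.025]
paddle_a 0.39 250 279 [0.694 0.237 0.094]
stand_a 0.69 191 166 [ 0.606 -0.225  0.012]
stand_a 0.56 283 277 [0.604 0.23  0.011]
heel_1 0.6 180 168 [ 0.646 -0.208  0.037]
heel_1 0.52 17
[... 572 characters left out ...]
5]
last 0.59 177 136 [0.653 0.205 0.067]
paddle_a 0.7 169 191 [0.506 0.218 0.078]
paddle_a 0.64 327 182 [ 0.532 -0.186  0.067]
stand_a 0.95 339 158 [ 0.607 -0.23   0.014]
heel_1 0.58 337 142 [ 0.643 -0.218  0.048]
heel_1 0.5 354 143 [ 0.64  -0.263  0.048]
wax_tin 0.68 255 225 [ 0.422 -0.001  0.026]
tip edge_a 0.68 154 195 [0.494 0.252 0.09 ]
tip edge_a 0.66 311 180 [ 0.548 -0.155 -0.001]
tip edge_a 0.35 105 214 [0.448 0.387 0.057]
tip stand_a 0.81 333 193 [ 0.503 -0.2    0.069]
tip stand_a 0.6 186 192 [0.512 0.189 0.01 ]
tip stand_a 0.17 352 143 [ 0.641 -0.259  0.045]
tip last 0.92 244 142 [0.641 0.03  0.053]
tip last 0.82 155 257 [0.339 0.254 0.055]
tip last 0.67 178 137 [0.65  0.203 0.065]
```

View pics/scene0.png

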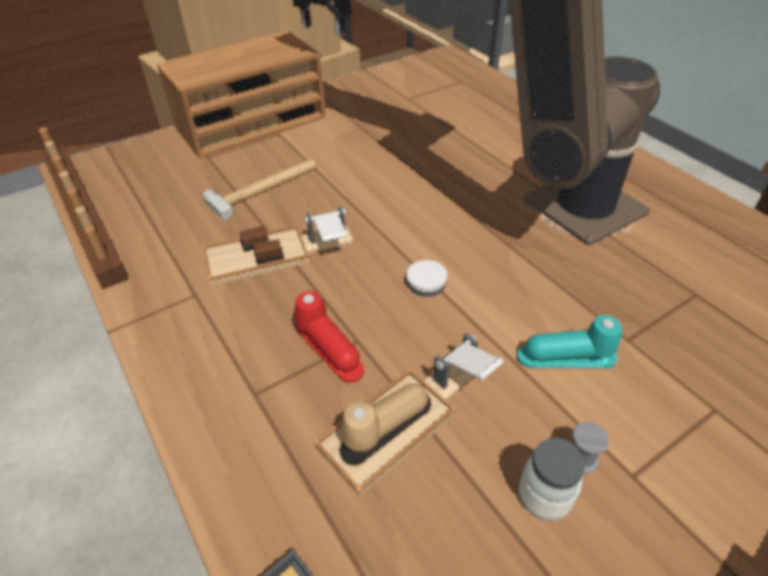

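View pics/top0.png

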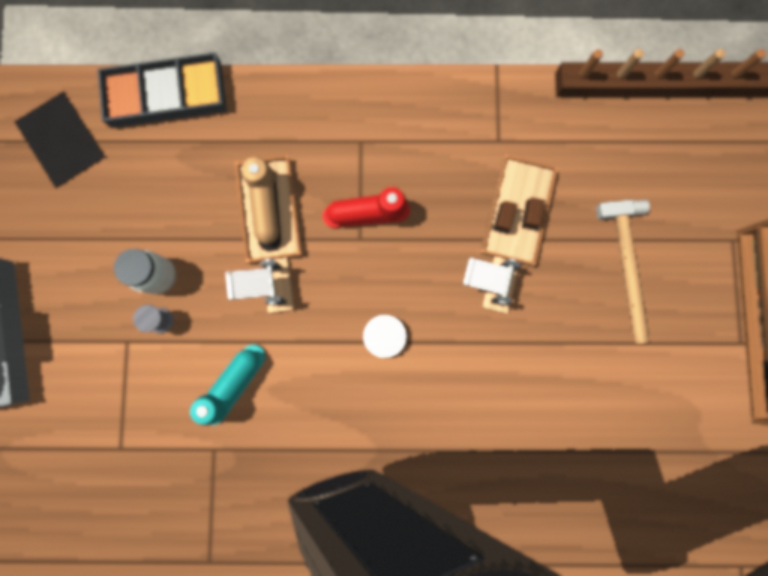

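The last (wood-coloured) stands in the left stand's bed, with its toe near top pixel (267,240). That makes the left stand A: hinge at about (275,283), paddle edge at about (232,285). Red and turquoise are decoys. Next I measure stand A precisely.

```bash
python3 - <<'E'
from h import *
out=[]
for n in("scene","top"):
    p=cam(n); P=cloud(p).reshape(-1,3); C=p["pixels"].reshape(-1,3).astype(int)
    near=(P[:,0]>.44)&(P[:,0]<.80)&(P[:,1]>.08)&(P[:,1]<.32)
    bed=near&(P[:,2]>.007)&(P[:,2]<.03)&(P[:,0]>.55)
    r=cv2.minAreaRect(P[bed][:,:2].astype(np.float32)); print(n,"bed",bed.sum(),r)
    b=cv2.boxPoints(r); print(b.round(3).tolist())
    g=near&(P[:,2]>.04)&(P[:,0]<.57)&(C.min(1)>110)&(C.max(1)-C.min(1)<40)
    q=P[g]; print("paddle",g.sum(),q.min(0).round(3),q.max(0).round(3),q.mean(0).round(3))
    A=np.c_[q[:,:2],np.ones(len(q))]; print("plane",np.linalg.lstsq(A,q[:,2],rcond=None)[0].round(3))
    rr=cv2.minAreaRect(q[:,:2].astype(np.float32));print(cv2.boxPoints(rr).round(3).tolist())
    d=near&(P[:,2]>.03)&(P[:,0]<.57)&(C.max(1)<90); q=P[d]; print("dark",d.sum(),q.mean(0).round(3) if len(q) else"")
    f=near&(P[:,2]>.007)&(P[:,2]<.018)&(P[:,0]<.55); q=P[f]; print("foot",f.sum(),q.min(0).round(3),q.max(0).round(3))
    for k,X in (("jar",(.35,.5)),):
        m=(P[:,1]>.33)&(P[:,1]<.5)&(P[:,0]>.4)&(P[:,0]<.65)&(P[:,2]>.03); print("leftthings",P[m].min(0).round(3),P[m].max(0).round(3))
E
```

```text
scene bed 2697 ((0.6585438251495361, 0.17195245623588562), (0.2120572328567505, 0.18401217460632324), 8.291801452636719)
[[0.5400000214576721, 0.24799999594688416], [0.5669999718666077, 0.06599999964237213], [0.7770000100135803, 0.09600000083446503], [0.75, 0.27799999713897705]]
paddle 574 [0.481 0.177 0.054] [0.559 0.264 0.095] [0.517 0.224 0.079]
plane [-0.049  0.321  0.032]
[[0.4650000035762787, 0.25200000405311584], [0.48500001430511475, 0.17499999701976776], [0.5609999895095825, 0.1940000057220459], [0.5410000085830688, 0.2709999978542328]]
dark 76 [0.55  0.2   0.047]
foot 193 [0.496 0.176 0.007] [0.55  0.219 0.017]
leftthings [0.432 0.382 0.03 ] [0.577 0.454 0.104]
top bed 1616 ((0.6563864946365356, 0.17466002702713013), (0.20932988822460175, 0.1768658459186554), 8.689956665039062)
[[0.5400000214576721, 0.2460000067949295], [0.5659999847412109, 0.07100000232458115], [0.7730000019073486, 0.10300000011920929], [0.7459999918937683, 0.27799999713897705]]
paddle 610 [0.479 0.178 0.041] [0.554 0.263 0.094] [0.512 0.22  0.077]
plane [-0.051  0.31   0.035]
[[0.47099998593330383, 0.257999986410141], [0.4790000021457672, 0.1770000010728836], [0.5550000071525574, 0.1850000023841858], [0.546999990940094, 0.26499998569488525]]
dark 30 [0.514 0.182 0.051]
foot 309 [0.468 0.163 0.007] [0.55  0.217 0.017]
leftthings [0.43  0.379 0.03 ] [0.57  0.448 0.104]
```

```bash
cat > go.py <<'E'
import sys
from h import *
H=np.array([.517,.190,0]); a=np.radians(8.6); S=np.array([[np.cos(a),-np.sin(a),0],[np.sin(a),np.cos(a),0],[0,0,1]])
s=ctrl.get_state(); T=R.from_quat(s["tcp_rot"]).as_matrix(); t=np.array(s["eef_pos"])
print("t",round(s["time"],2),"stand mm",((t-H)@S*1000).round(1),"yaw",np.degrees(np.arctan2(T[1,0],T[0,0])).round(1),"F",np.round(s["contact_force"],1),"open",round(s["opening"],2))
if len(sys.argv)>3:
    g=H+S@(np.array([float(v) for v in sys.argv[1:4]])/1000); print("tool shift",((g-t)@T).round(4))
E
python3 -m inch '[[1,0.04,-0.02,0,7],[1,0.07,-0.04,0,14],[1,0.10,-0.06,0,16.1],[1,0.13,-0.08,0,16.1],[1,0.16,-0.096,0,16.1]]' 40; python3 go.py 0 105 230
```

```text
time: 1.42
eef_pos: [0.3877, -0.4574, 0.2314]
tcp_rot: [0.997, 0.075, 0.0, -0.0]
contact_force: [1.5, -0.2, -0.3]
opening: 0.296
finger_force: 0.0
t 1.42 stand mm [-224.6 -620.8  231.4] yaw 8.6 F [ 1.5 -0.2 -0.3] open 0.3
tool shift [ 0.2242 -0.726   0.0015]
```

```bash
python3 -m inch '[[1,0.034,-0.018,0,0],[1,0.068,-0.036,0,0],[1,0.102,-0.054,0,0],[1,0.136,-0.072,0,0],[1,0.17,-0.1,0,0]]' >/dev/null
python3 -m inch '[[1,0.01,-0.04,0,0],[1,0.02,-0.08,0,0],[1,0.03,-0.12,0,0],[1,0.04,-0.16,0,0],[1,0.05,-0.2,0,0]]' >/dev/null
python3 -m inch '[[1,0,-0.04,0,0],[1,0,-0.08,0,0],[1,0,-0.12,0,0],[1,0,-0.16,0,0],[1,0,-0.2,0,0]]' >/dev/null
python3 -m inch '[[1,0,-0.04,0,0],[1,0,-0.08,0,0],[1,0,-0.12,0,0],[1,0,-0.16,0,0],[1,0,-0.2,0,0]]'
python3 go.py 0 108 55
```

```text
time: 3.08
eef_pos: [0.4981, 0.2659, 0.2317]
tcp_rot: [0.997, 0.075, 0.0, -0.0]
contact_force: [0.9, 0.0, 0.8]
opening: 0.001
finger_force: 0.0
t 3.08 stand mm [ -7.4  77.9 231.7] yaw 8.6 F [0.9 0.  0.8] open 0.0
tool shift [ 0.0072 -0.0301  0.1767]
```

```bash
python3 -m inch '[[1,0.007,-0.03,0,0],[1,0.007,-0.03,0.04,0],[1,0.007,-0.03,0.08,0],[1,0.007,-0.03,0.115,0],[1,0.007,-0.03,0.115,0]]' >/dev/null
python3 -m inch '[[1,0,0,0.03,0],[1,0,0,0.061,0],[1,0,0,0.061,0]]'
python3 go.py 0 108 55; python3 - <<'E'
from h import *
for n,c in(("scene",(230,130,430,330)),("top",(90,100,290,300))):
    p=cam(n); save(p,n+"1.png",c,3)
    e=ctrl.tip_of("edge_a",p); P=cloud(p)
    for d in e[:2]: print(d["at"],d["score"])
    print(proj(p,[[.507,.255,.086],[.517,.19,.065]]).round(1).tolist())
E
```

```text
time: 3.75
eef_pos: [0.498, 0.2933, 0.0513]
tcp_rot: [0.997, 0.075, -0.004, 0.001]
contact_force: [-1.9, -1.9, -0.7]
opening: 0.002
finger_force: 0.0
t 3.75 stand mm [ -3.3 105.   51.3] yaw 8.6 F [-1.9 -1.9 -0.7] open 0.0
tool shift [ 0.0033 -0.003  -0.0038]
[324.4, 244.7] 0.84
[221.1, 155.4] 0.54
[[327.0, 244.5], [304.0, 233.1]]
[152.3, 191.3] 0.97
[313.7, 182.7] 0.7
[[153.7, 190.0], [181.3, 187.4]]
```

View pics/scene1.png

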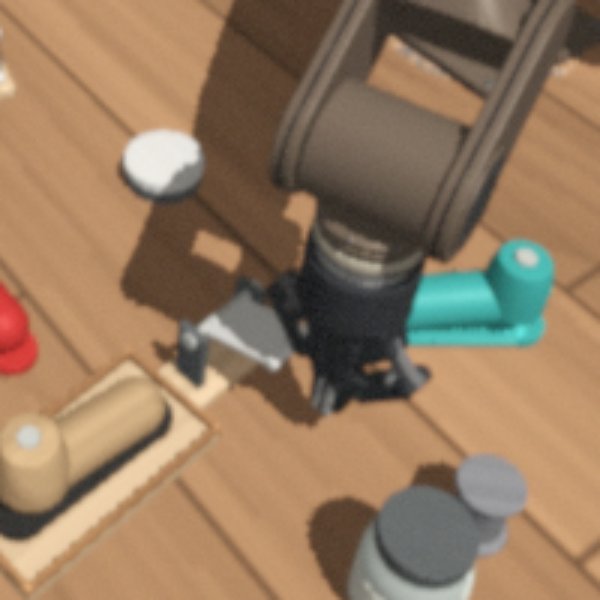

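View pics/top1.png

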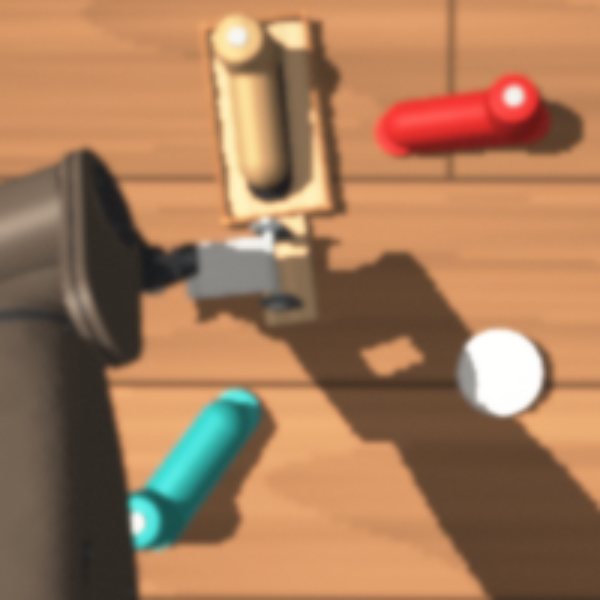

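The shut fingers (scene crop ~(325,400)) are clear of the paddle edge. The finger linkage bulges towards the edge at about (290,300), so I'll raise, turn 90° and push with the flat finger sides.

```bash
python3 -c "
from h import *; print(np.round(ctrl.get_state()['qpos'],2))"
python3 -m inch '[[1,0,0,-0.03,0],[1,0,0,-0.06,0],[1,0,0,-0.08,0]]' ; python3 go.py
```

```text
[0.36 0.29 1.92 0.   0.93 1.78]
time: 4.2
eef_pos: [0.5034, 0.2956, 0.1414]
tcp_rot: [0.997, 0.075, 0.004, -0.001]
contact_force: [0.6, 0.6, 1.0]
opening: 0.004
finger_force: 0.0
t 4.2 stand mm [  2.4 106.4 141.4] yaw 8.6 F [0.6 0.6 1. ] open 0.0
```

```bash
python3 -m inch '[[1,0,0,0,-7],[1,0,0,0,-14],[1,0,0,0,-21],[1,0,0,0,-28],[1,0,0,0,-35]]' >/dev/null
python3 -m inch '[[1,0,0,0,-7],[1,0,0,0,-14],[1,0,0,0,-21],[1,0,0,0,-28],[1,0,0,0,-35]]' >/dev/null
python3 -m inch '[[1,0,0,0,-7],[1,0,0,0,-14],[1,0,0,0,-20],[1,0,0,0,-20]]' >/dev/null
python3 go.py 0 98 65
```

```text
t 5.37 stand mm [  1.4 106.2 138.7] yaw 98.7 F [-0.5  0.1  0.6] open -0.0
tool shift [-0.0083 -0.0018  0.0737]
```

```bash
python3 -m inch '[[1,-0.008,-0.002,0.035,0],[1,-0.008,-0.002,0.07,0],[1,-0.008,-0.002,0.07,0]]' >/dev/null
python3 go.py; python3 -m inch '[[1,-0.008,0,0,0],[1,-0.014,0,0,0],[1,-0.019,0,0,0],[1,-0.019,0,0,0]]' | sed -n '1,4p'
python3 go.py
```

```text
t 5.62 stand mm [-6.1 96.8 60.5] yaw 98.4 F [-1.2 -0.7 -0.9] open -0.0
time: 5.95
eef_pos: [0.5046, 0.2713, 0.0697]
tcp_rot: [0.654, 0.756, 0.005, -0.002]
contact_force: [-4.6, 11.9, 2.9]
t 5.95 stand mm [-0.1 82.3 69.7] yaw 98.3 F [-4.6 11.9  2.9] open -0.0
```

```bash
python3 -m inch '[[1,-0.003,0,-0.009,0],[1,-0.007,0,-0.016,0],[1,-0.012,0,-0.023,0],[1,-0.016,0,-0.028,0],[1,-0.016,0,-0.028,0]]' | sed -n '1,4p'
python3 go.py;python3 - <<'E'
from h import *
p=cam("scene"); save(p,"scene2.png",(230,130,430,330),3)
E
```

```text
time: 6.37
eef_pos: [0.5082, 0.2533, 0.0989]
tcp_rot: [0.653, 0.758, 0.004, 0.001]
contact_force: [-1.3, 3.3, 3.2]
t 6.37 stand mm [ 0.8 63.9 98.9] yaw 98.5 F [-1.3  3.3  3.2] open -0.0
```

View pics/scene2.png

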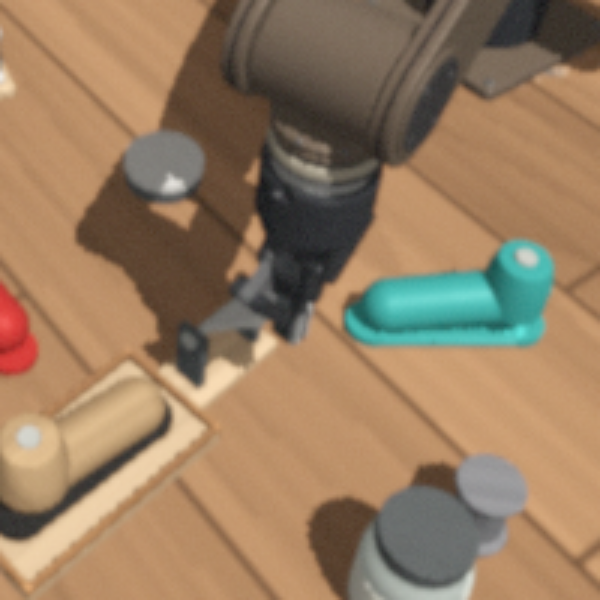

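The paddle is rising, with its edge resting on the finger side at about (262,300). Continuing over the top.

```bash
python3 -m inch '[[1,-0.01,0,-0.005,0],[1,-0.02,0,-0.009,0],[1,-0.03,0,-0.012,0],[1,-0.04,0,-0.013,0],[1,-0.05,0,-0.013,0]]' | sed -n '1,4p'
python3 go.py
python3 -m inch '[[1,-0.01,0,0,0],[1,-0.02,0,0,0],[1,-0.03,0,0,0],[1,-0.03,0,0,0]]' | sed -n '1,4p'
python3 go.py;python3 - <<'E'
from h import *
p=cam("scene"); save(p,"scene3.png",(230,130,430,330),3)
E
```

```text
time: 6.83
eef_pos: [0.5134, 0.201, 0.1066]
tcp_rot: [0.652, 0.758, 0.0, 0.0]
contact_force: [-0.4, 1.0, 0.6]
t 6.83 stand mm [ -1.9  11.4 106.6] yaw 98.6 F [-0.4  1.   0.6] open 0.0
time: 7.17
eef_pos: [0.5174, 0.1706, 0.1056]
tcp_rot: [0.653, 0.757, -0.001, -0.0]
contact_force: [0.1, 0.4, -0.4]
t 7.17 stand mm [ -2.5 -19.3 105.6] yaw 98.5 F [ 0.1  0.4 -0.4] open -0.0
```

View pics/scene3.png

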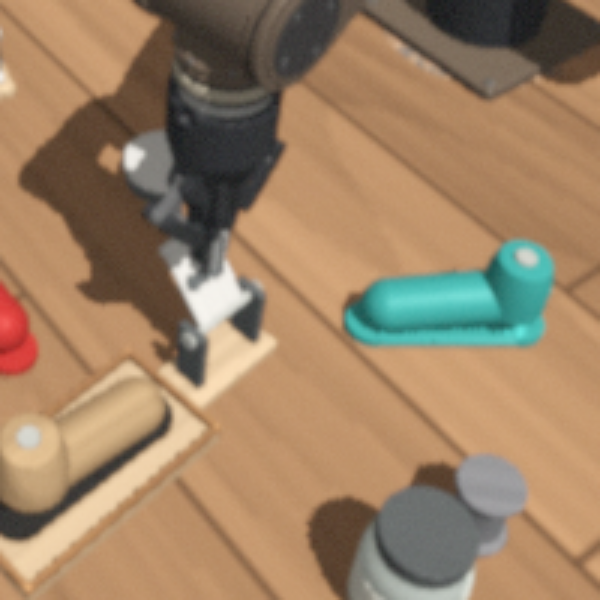

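The plate stands past upright (crop ~(205,290)), with the emblem side turning right. Now down along the arc to level.

```bash
python3 -m inch '[[1,-0.008,0.002,0.007,0],[1,-0.015,0.002,0.013,0],[1,-0.021,0.002,0.021,0],[1,-0.026,0.002,0.028,0],[1,-0.026,0.002,0.032,0]]' | sed -n '1,4p'
python3 go.py 0 -45 66
```

```text
time: 7.63
eef_pos: [0.5228, 0.1462, 0.0727]
tcp_rot: [0.652, 0.758, -0.001, -0.0]
contact_force: [0.6, -0.7, 0.8]
t 7.63 stand mm [ -0.8 -44.2  72.7] yaw 98.6 F [ 0.6 -0.7  0.8] open 0.0
tool shift [-0.0008  0.0008  0.0067]
```

```bash
python3 -m inch '[[1,-0.002,0,0.003,0],[1,-0.003,0,0.006,0],[1,-0.003,0,0.008,0],[1,-0.003,0,0.008,0]]' | sed -n '1,4p'
python3 go.py
```

```text
time: 7.97
eef_pos: [0.5237, 0.1442, 0.0675]
tcp_rot: [0.652, 0.758, -0.001, -0.0]
contact_force: [-4.1, -1.4, 6.8]
t 7.97 stand mm [ -0.2 -46.2  67.5] yaw 98.6 F [-4.1 -1.4  6.8] open 0.0
```

```bash
python3 -m inch '[[1,0,0,0.002,0],[1,0,0,0.003,0],[1,0,0,0.003,0]]' | sed -n '1,4p'
python3 -m inch '[[1,0,0,-0.02,0],[1,0,0,-0.06,0],[1,0,0,-0.1,0],[1,0,0,-0.14,0],[1,0,0,-0.16,0]]' >/dev/null
python3 -m inch '[[1,-0.04,-0.01,0,0],[1,-0.08,-0.02,0,0],[1,-0.12,-0.03,0,0],[1,-0.16,-0.04,0,0],[1,-0.16,-0.04,0,0]]' >/dev/null
python3 -m inch '[[1,-0.04,0,0,0],[1,-0.08,0,0,0],[1,-0.08,0,0,0],[1,-0.08,0,0,0]]' >/dev/null
python3 go.py; python3 - <<'E'
from h import *
p=cam("scene"); save(p,"scene4.png",s=1.5)
P=cloud(p).reshape(-1,3); q=(P-[.517,.19,0]); a=np.radians(8.6)
x=q[:,0]*np.cos(a)+q[:,1]*np.sin(a); y=-q[:,0]*np.sin(a)+q[:,1]*np.cos(a)
m=(abs(x)<.018)&(y>-.06)&(y<-.012)&(P[:,2]>.04); print(m.sum(),np.polyfit(y[m],P[m][:,2],1),np.median(P[m][:,2]))
for k in("last",): print(ctrl.tip_of(k,p)[:3])
E
```

```text
time: 8.22
eef_pos: [0.5239, 0.1443, 0.0672]
tcp_rot: [0.652, 0.758, -0.002, -0.001]
contact_force: [-9.7, -2.3, 21.1]
t 9.38 stand mm [ -40.3 -287.5  223.2] yaw 98.4 F [ 0.6  0.2 -0.3] open 0.0
242 [-0.00482173  0.06823534] 0.06845554744927107
[{'at': [219.6, 231.7], 'score': 0.67}, {'at': [257.9, 283.5], 'score': 0.64}, {'at': [380.2, 236.5], 'score': 0.6}]
```

View pics/scene4.png

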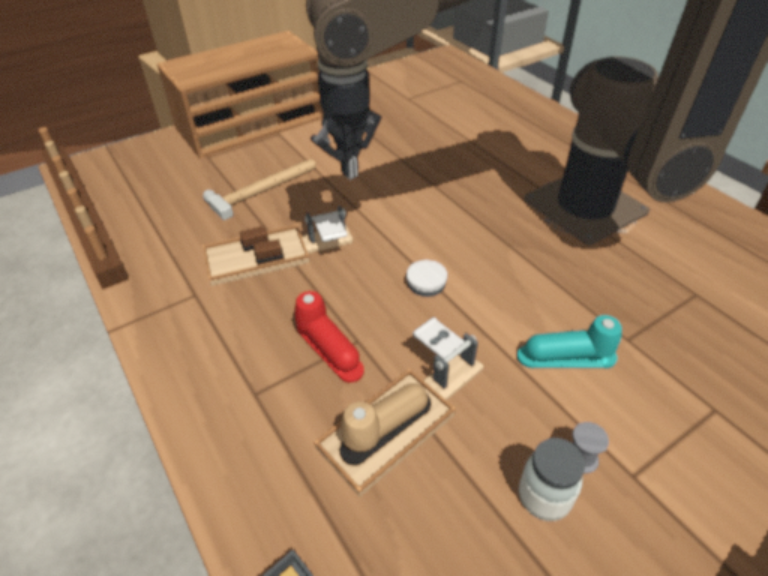

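The paddle lies level on the right with its emblem up, at about (440,337); the measured slope is 0.005 at 68 mm high. The last and everything else look unmoved, and the arm is clear.

```bash
python3 -c "
from plant import ctrl; print(ctrl.sign_off())"
```

```text
the job is handed in; nothing more can be done
None
```

The job is handed in, with no verdict returned: the last's paddle (left stand) is turned over and measured level on the right with its emblem up; the last picture shows nothing else moved and the arm clear.

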